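# Trace a template on the pantograph engraver

## Robot

A 6-joint arm with a two-finger parallel gripper is mounted at the origin on the work surface. World frame = base frame: x ahead of the robot, y to its left, z up, the work surface at z = 0. Lengths are in m, angles in rad, forces in N, time in s.
With the tool pointing down it reaches from about 0.35 to 0.975 m from the base axis. Payload 4.9 kg.
Tool frame: the origin (TCP) lies at the very end of the fingers, on their centre line; the grasp point (between the pads) lies 19 mm behind it; z points along the fingers, y is the line along which they close (so a half turn about z gives the same grasp; the last joint's range is limited). The gripper opens to 85 mm and grips with 20 to 120 N. Pads are 22 mm wide; open, the fingers measure 114 mm over their backs; the gripper's body (76 mm by 85 mm) begins 54 mm behind the grasp point. The pads swing forward as they close: fully open they stand 13 mm farther back than shut.
Start: joints at [1.11, 0.053, 1.613, -0, 1.476, -0.119], TCP at [0.209, 0.589, 0.231] pointing down, gripper open.
Joint ranges: [-3.01, 3.01], [-1.01, 2.22], [0.06, 2.58], [-1.02, 4.17], [0.09, 2.62], [-3.14, 3.14]. Speed limits (rad/s): [2.57, 2.57, 3.14, 3.14, 3.14, 3.14].

## Interface

Orientations are given as a rotation vector (axis times angle).
In Python, from station import ctrl gives the robot as it stands.
- The arm moves only by the tool jog_arm, never from a script. Its argument "plan" is a list of rows, each a list of 7 numbers: the shift along the tool's x, y, z in units of 0.02 m (1.0 is 0.02 m), then the turn, a rotation vector about the tool's x, y, z in units of 45 degrees (1.0 is 45 degrees), then the opening, from -1 (shut) to 1 (fully open). A call has 1 to 8 rows; each row shifts and turns the commanded pose from where the row before left it, along the tool's axes as they then stand; what a row does not reach is not made up. A row lasts 1/10 s, in which the tool goes at most 50 mm and 8.59 degrees, less where a joint would pass 70% of its speed; a pose out of reach is approached as far as the arm can. A call with a number of a shift or a turn outside -1 to 1 is refused whole. A call with a gripper value outside its range is refused whole. The fingers move at their own pace and stop on an object; "grip_force" is the grip in N (left out, the last holds). Time passes only in rows, so rows that do not move let the fingers close. It gives the time, the measured TCP pose, the force, the opening and the grip force at its end, in the units of the state.
- ctrl.get_obs(): the state, without advancing time (a new reading comes with each control period).
- ctrl.get_image(name): name is "scene" or "top"; returns (picture, depth): 480x640x3 uint8, red, green, blue; 480x640 float32, m along the optical axis (not along the pixel's ray), 0 where there is no reading.
- ctrl.camera_info(name): a dict with "camera_matrix" (3x3 intrinsics, pixels), "rvec" (rotation vector, rad) and "tvec" (3), from world to camera coordinates, as OpenCV has them. Camera axes: x right, y down, z forward; pixel columns grow to the right and rows downward; lengths in m; the calibration is good to about 2 mm. A picture is of the moment at which its call begins. camera_info takes no time and is no camera call.
- ctrl.finish_job(): hands the job in; it is judged then, once.
The state is a dict: "t": time; "q": joint angles; "dq": joint speeds; "effort": joint torques, N m; "tool_pos": TCP position; "tool_rot": TCP orientation; "contact_force": force on the tool from outside, world axes, zero at the start; "wrist_torque": the same for the moment, N m; "opening": finger opening in m; "grip_force": force on a finger pad.
Only numpy, scipy, OpenCV 4.12 (cv2) and the standard library are available. Lean on these libraries where they do the work, as an engineer would, in place of code of your own. Each camera call takes 0.05 s, during which the arm holds its last target. There are 200 camera calls.

## Task

On the pantograph engraver, take the tracer by its black grip, lift its pin out of the parking rest and lower it fully just in front of the left end (seen from the robot) of the brass template's curved front edge. Run the pin along the whole edge to its right end, keeping it in contact with the brass by light, steady pressure round every bulge and hollow, then lift it over the lip of the parking rest, set it down in the rest and let go. Never have the pin down away from the edge (the cutter would mark the blank) and leave the other things on the bench where they are.

Things in the scene. Friction and masses are not known exactly. Their poses are not given: they have to be found in the camera images.
- handle_grip (a point): middle of the tracer's black grip, an upright round-ended knob 26 mm thick, 58 mm tall, that spins freely (ignore its rotation), at the front end of the pantograph's long upper bar. The bar's top (18 mm wide) is 36 mm below this point; above that is free air all round. The pin's foot is 80 mm straight below this point
- tracer: steel tracer pin, 6 mm thick, round-nosed, always upright, fixed under the bar's end below the grip. Origin: centre of the pin's foot, z up. The pantograph lets it be led freely in the plane (drag under 1 N), where it stays when let go, and up and down by 30 mm (see lift); let go in the air it sinks
- lift (a joint): height of the whole pantograph, tracer and cutter together, m: 0 = down on its depth stop (pin foot 1 mm above the copy table, cutter on the blank), 0.030 = highest. Lifting takes about 5 N. About 0.010 with the pin standing in the rest; over 0.018 clears the rest's lip, over 0.009 the template's top
- rest_seat (a point): centre of the floor of the parking rest, a dark steel trough at the right end of the copy table, holding the pin at the start. Floor 11 mm above the copy table; inside 26 mm long (x) and 16 mm wide (y). A 7 mm lip closes it on the template's side (+y) and at both ends; back wall (-y) 17 mm high. Seated = the pin's foot stands on this floor
- template: brass plate 8 mm thick, 113 mm long (y), about 40 mm deep, clamped on the copy table; it does not yield. Origin on its underside, z up, x away from the robot, y to its left end. Trace its wavy front edge (facing -x) from left (+y) to right (-y). Pressing the pin on gives 5 to 10 N per mm; friction is low (0.2). The edge's outline is told under edge_start
- edge_start (a point): left end of the template's front edge, on the copy table, at (0, 56.4) mm in the template's frame. From here it runs along -y: flat 14 mm long, hollow of radius 18 over 50 degrees (turning to -x), bulge radius 20 over 100 degrees, hollow radius 22 over 80, bulge radius 25 over 30, flat 14 mm along -y, ending at (-4.9, -56.4). All pieces join smoothly
- edge_1 (a point): point 1 of 9 along the front edge (first, near the left end): where the middle of the pin's foot stands when the lowered pin just touches the brass there (3 mm out from the edge, 1 mm above the copy table); at (-3, 48.4) mm in the template's frame
- edge_2 (a point): point 2 of 9 along the front edge (about 13 mm after the one before): where the middle of the pin's foot stands when the lowered pin just touches the brass there (3 mm out from the edge, 1 mm above the copy table); at (-4.7, 35.4) mm in the template's frame
- edge_3 (a point): point 3 of 9 along the front edge (about 13 mm after the one before): where the middle of the pin's foot stands when the lowered pin just touches the brass there (3 mm out from the edge, 1 mm above the copy table); at (-13.2, 25.2) mm in the template's frame
- edge_4 (a point): point 4 of 9 along the front edge (about 13 mm after the one before): where the middle of the pin's foot stands when the lowered pin just touches the brass there (3 mm out from the edge, 1 mm above the copy table); at (-16.6, 12.5) mm in the template's frame
- edge_5 (a point): point 5 of 9 along the front edge (about 13 mm after the one before): where the middle of the pin's foot stands when the lowered pin just touches the brass there (3 mm out from the edge, 1 mm above the copy table); at (-12.4, 0.1) mm in the template's frame
- edge_6 (a point): point 6 of 9 along the front edge (about 13 mm after the one before): where the middle of the pin's foot stands when the lowered pin just touches the brass there (3 mm out from the edge, 1 mm above the copy table); at (-3.8, -10) mm in the template's frame
- edge_7 (a point): point 7 of 9 along the front edge (about 13 mm after the one before): where the middle of the pin's foot stands when the lowered pin just touches the brass there (3 mm out from the edge, 1 mm above the copy table); at (-2, -22.9) mm in the template's frame
- edge_8 (a point): point 8 of 9 along the front edge (about 13 mm after the one before): where the middle of the pin's foot stands when the lowered pin just touches the brass there (3 mm out from the edge, 1 mm above the copy table); at (-6.9, -35.2) mm in the template's frame
- edge_9 (a point): point 9 of 9 along the front edge (last, near the right end): where the middle of the pin's foot stands when the lowered pin just touches the brass there (3 mm out from the edge, 1 mm above the copy table); at (-7.9, -48.4) mm in the template's frame
- mandrel: bystander: steel ring mandrel, 300 mm long taper 17 to 25 mm thick, lying on the bench along its x; origin under its middle
- pliers: bystander: small pliers, 155 mm long, lying; origin under the joint
- file: bystander: needle file with a wooden handle, 190 mm long, lying; origin under its middle
- ring_clamp: bystander: wooden ring clamp with a brass band, 137 mm long, 34 mm thick, lying; origin under its middle
- jar: bystander: small glass jar with a steel cap, 52 mm across, 55 mm tall; origin under its middle
- loupe: bystander: black eye loupe, 30 mm across, 20 mm tall, standing on the engraver's base to the left of the copy table; origin under its middle
- spare: bystander: spare flat brass template, 55 x 70 x 3 mm, lying on the engraver's base at its right rear; origin under its middle

How it is judged:
On the way, in this order (a step that is already met when the one before it is completed fails the run):
1. the pin is down beside the start of the edge (edge_1) and touches the brass (value of joint lift below 0.003 m and horizontal distance between tracer and edge_1 below 0.006 m and contact force between tracer and template above 0.3 N), for 0.1 s.
2. the pin, still down, passes edge_2 touching the brass (value of joint lift below 0.003 m and horizontal distance between tracer and edge_2 below 0.005 m and contact force between tracer and template above 0.3 N), for 0.04 s.
3. the pin, still down, passes edge_3 touching the brass (value of joint lift below 0.003 m and horizontal distance between tracer and edge_3 below 0.005 m and contact force between tracer and template above 0.3 N), for 0.04 s.
4. the pin, still down, passes edge_4 touching the brass (value of joint lift below 0.003 m and horizontal distance between tracer and edge_4 below 0.005 m and contact force between tracer and template above 0.3 N), for 0.04 s.
5. the pin, still down, passes edge_5 touching the brass (value of joint lift below 0.003 m and horizontal distance between tracer and edge_5 below 0.005 m and contact force between tracer and template above 0.3 N), for 0.04 s.
6. the pin, still down, passes edge_6 touching the brass (value of joint lift below 0.003 m and horizontal distance between tracer and edge_6 below 0.005 m and contact force between tracer and template above 0.3 N), for 0.04 s.
7. the pin, still down, passes edge_7 touching the brass (value of joint lift below 0.003 m and horizontal distance between tracer and edge_7 below 0.005 m and contact force between tracer and template above 0.3 N), for 0.04 s.
8. the pin, still down, passes edge_8 touching the brass (value of joint lift below 0.003 m and horizontal distance between tracer and edge_8 below 0.005 m and contact force between tracer and template above 0.3 N), for 0.04 s.
9. the pin, still down, passes edge_9 touching the brass (value of joint lift below 0.003 m and horizontal distance between tracer and edge_9 below 0.005 m and contact force between tracer and template above 0.3 N), for 0.04 s.
At the end, for the whole second after the job is handed in: after the trace the pin stands at rest in the parking rest, its foot on the floor behind the lip (within 12 mm of rest_seat, lift between 8.5 and 12 mm) (horizontal distance between tracer and rest_seat below 0.012 m and value of joint lift between 0.0085 and 0.012 m and linear speed of tracer below 0.01 m/s); the robot touches nothing.
It fails at once if the pin is forced against the template with more than 40 N (contact force between tracer and template above 40 N).
It fails at once if the pin is down (lift under 5 mm) more than about 16 mm away from the template's edge (value of joint lift below 0.005 m and horizontal distance between tracer and edge_1 above 0.018 m and horizontal distance between tracer and edge_2 above 0.018 m and horizontal distance between tracer and edge_3 above 0.018 m and horizontal distance between tracer and edge_4 above 0.018 m and horizontal distance between tracer and edge_5 above 0.018 m and horizontal distance between tracer and edge_6 above 0.018 m and horizontal distance between tracer and edge_7 above 0.018 m and horizontal distance between tracer and edge_8 above 0.018 m and horizontal distance between tracer and edge_9 above 0.018 m).
It fails at once if another thing on the bench is moved by more than 20 mm (distance of any of mandrel, pliers, file, ring_clamp, jar, loupe, spare from where it was at the start of the episode above 0.02 m).
It also fails if it takes over 67 s, if anything falls off the work surface, if the arm or the gripper's body presses on something with over 40 N, if the wrist force passes 120 N, or if a joint passes its speed limit or range.

## Working session

There is one attempt and no reset: what is moved stays moved. The work goes in short steps, Python scripts to look and compute and a tool call to move; the robot and the scene stay as the last step left them, time stands still between calls to the robot, and variables do not carry over. Pictures are saved under pics/ and viewed, at most 11 in all, crops included, and the job is handed in when it is done.

Besides the shell and the picture viewer there is one more tool, called after "Request:" by a JSON object that holds its "fn" and its "kwargs", one argument or row to a line. jog_arm: Moves the arm, as the interface text tells. Shifts and turns lie within -1 to 1; 1 stands for 0.02 m of shift or 45 degrees of turn. Its arguments: {"type":"object","properties":{"plan":{"type":"array"},"grip_force":{"type":"number"}},"required":["plan"]}

```bash
ls; mkdir -p pics; python3 - <<'E'
from station import ctrl
import cv2,numpy as np,pickle
D={}
for n in("scene","top"):
    im,d=ctrl.get_image(n); cv2.imwrite(f"pics/{n}0.png",im[:,:,::-1]); D[n]=(im,d,ctrl.camera_info(n))
    c=D[n][2]; R=cv2.Rodrigues(np.array(c["rvec"]))[0]; print(n,c["camera_matrix"],-R.T@np.array(c["tvec"]).ravel(),R)
pickle.dump(D,open("d0.pkl","wb"))
print(ctrl.get_obs())
E
```

```text
pics
scene [[469.23497298   0.         319.89351859]
 [  0.         469.23497298 238.86601324]
 [  0.           0.           1.        ]] [ 1.04806336 -0.86473261  1.00913457] [[ 0.87580342  0.48233516  0.01792095]
 [ 0.34590129 -0.60131166 -0.72026147]
 [-0.33663136  0.63700634 -0.69347116]]
top [[574.83193138   0.         313.38877973]
 [  0.         574.83193138 246.30592796]
 [  0.           0.           1.        ]] [ 0.28549498 -0.01119347  1.8685976 ] [[ 0.00313211 -0.99998942  0.00336799]
 [-0.98280355 -0.00370008 -0.18461717]
 [ 0.18462768 -0.00273183 -0.98280474]]
{'t': 0.1, 'q': array([ 1.11001111e+00,  5.33017390e-02,  1.61416652e+00,  2.38973237e-05,
        1.47600398e+00, -1.19004638e-01]), 'dq': array([-0.00018015, -0.00197843, -0.00177677,  0.0003332 ,  0.00188512,
        0.00072294]), 'effort': array([ 3.49013690e-04, -3.94902742e+01, -3.71363211e+01, -6.86282442e-05,
        4.04597085e-03, -1.90250819e-05]), 'tool_pos': array([0.20921991, 0.5883386 , 0.23017333]), 'tool_rot': array([-5.34166496e-01, -3.09527767e+00,  2.81806021e-03]), 'contact_force': array([-0.10601792,  0.02477884, -0.08825639]), 'wrist_torque': array([ 0.03998752,  0.00751187, -0.00272583]), 'grip_force': 0.0, 'opening': 0.08502747435203732}
```

View pics/scene0.png

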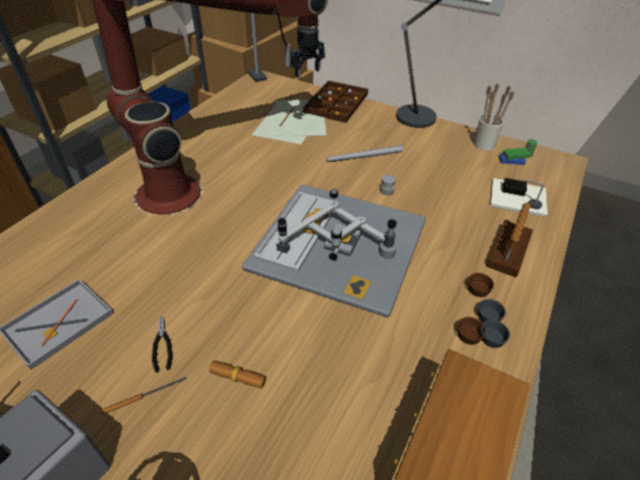

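View pics/top0.png

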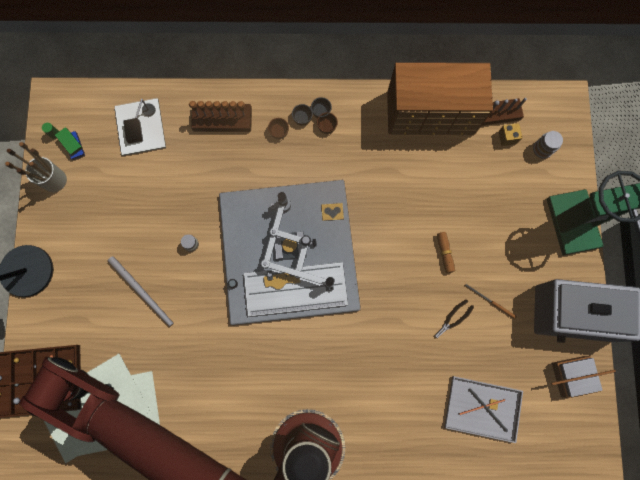

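```bash
python3 - <<'E'
import cv2
a=cv2.imread("pics/top0.png")[225:325,215:365]; cv2.imwrite("pics/topc.png",cv2.resize(a,None,fx=5.3,fy=5.3,interpolation=cv2.INTER_CUBIC))
a=cv2.imread("pics/scene0.png")[185:285,240:390]; cv2.imwrite("pics/scenec.png",cv2.resize(a,None,fx=5.3,fy=5.3,interpolation=cv2.INTER_CUBIC))
E
```

```text
(no output)
```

View pics/topc.png

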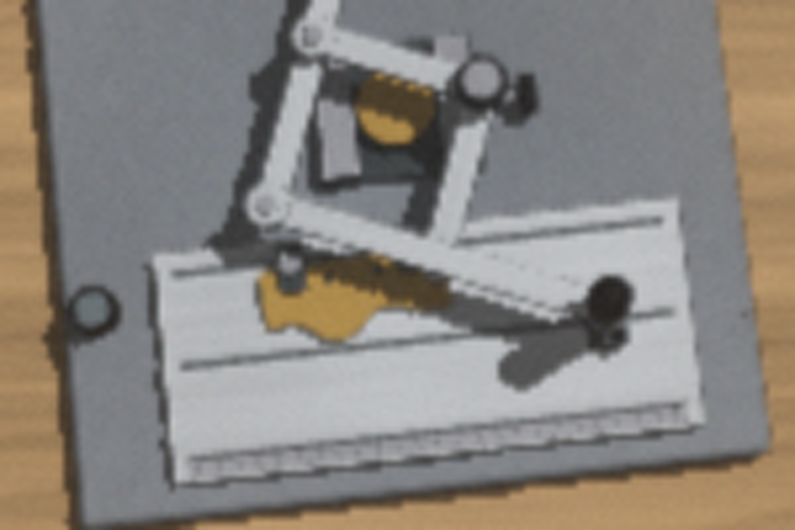

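View pics/scenec.png

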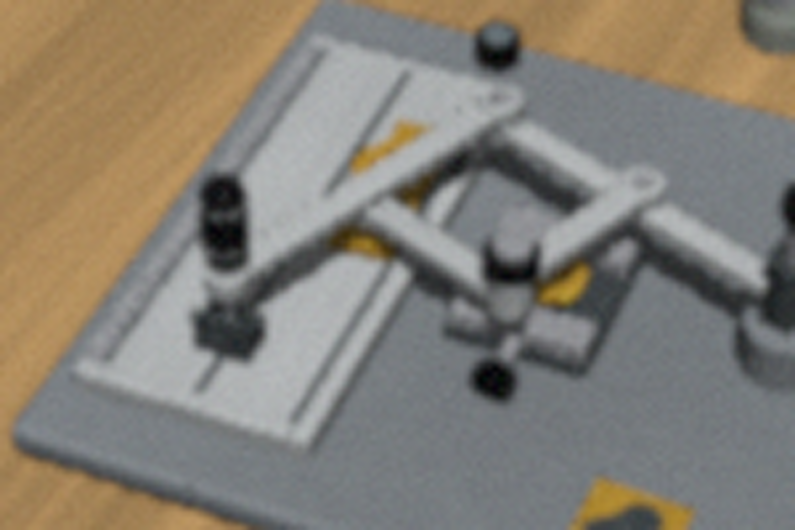

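```bash
cat > h.py <<'E'
import numpy as np,cv2
from scipy.spatial.transform import Rotation
def world(d,c,uv=None):
    K=c["camera_matrix"];R=cv2.Rodrigues(np.array(c["rvec"]))[0];t=np.array(c["tvec"]).ravel()
    v,u=np.mgrid[:480,:640]
    P=np.stack([(u-K[0,2])/K[0,0]*d,(v-K[1,2])/K[1,1]*d,d],-1)
    return (P-t)@R
def proj(P,c):
    return cv2.projectPoints(np.asarray(P,float),np.array(c["rvec"]),np.array(c["tvec"]),np.array(c["camera_matrix"]),None)[0][:,0]
def edge(off=0.,ds=.5):
    "front edge in template frame, mm, offset out by off; returns pts, normals(out)"
    p=np.array([0.,56.4]);th=0.;pts=[];ns=[]
    # heading: (-sin th, -cos th), th>0 turned to -x
    for L,k in((14,0),(18*np.radians(50),1/18),(20*np.radians(100),-1/20),(22*np.radians(80),1/22),(25*np.radians(30),-1/25),(14,0)):
        n=int(round(L/.01));
        for i in range(n):
            pts.append(p.copy());ns.append((-np.cos(th),np.sin(th)))
            h=th+k*L/n/2; p=p+L/n*np.array([-np.sin(h),-np.cos(h)]); th+=k*L/n
    pts=np.array(pts);ns=np.array(ns)
    return (pts+off*ns)[::int(ds/.01)],ns[::int(ds/.01)]
E
python3 - <<'E'
from h import *
import pickle
D=pickle.load(open("d0.pkl","rb"))
e,n=edge(3.);print(e[0],e[-1],[e[np.argmin(abs(e[:,1]-y))].round(1) for y in(48.4,35.4,25.2,12.5,.1,-10,-22.9,-35.2,-48.4)])
for nme in D:
    im,d,c=D[nme];W=world(d,c)
    hsv=cv2.cvtColor(im,cv2.COLOR_RGB2HSV)
    box=(slice(225,325),slice(215,365)) if nme=="top" else (slice(185,285),slice(240,390))
    w=W[box].reshape(-1,3);z=w[:,2]
    print(nme,"z hist",[(round(float(b),3),int(a)) for a,b in zip(*np.histogram(z,np.arange(-.01,.2,.005))) if a])
    r=(w[:,0]>.3)&(w[:,0]<.52)&(w[:,1]<0.02)
    hi=w[r];k=hi[:,2].max();print("top",k)
    for lo,up in((0.01,0.0),(.025,.01),(.045,.025)):
        s=hi[(hi[:,2]>k-lo)&(hi[:,2]<=k-up)];m=np.linalg.norm(s[:,:2]-hi[np.argmax(hi[:,2]),:2],axis=1)<.03;s=s[m];print(len(s),s.mean(0),s.min(0),s.max(0))
    if nme=="top":
        for u,v in((275,283),(270,283),(300,280),(250,300),(320,303),(300,275),(270,248)):print(u,v,W[v,u].round(4),hsv[v,u])
E
```

```text
[-3.  56.4] [ -7.86795652 -55.95355627] [array([-3. , 48.4]), array([-4.6, 35.6]), array([-13.4,  25. ]), array([-16.6,  12.3]), array([-12.3,  -0. ]), array([-3.8, -9.9]), array([ -2. , -22.9]), array([ -6.9, -35.3]), array([ -7.9, -48.5])]
scene z hist [(-0.01, 25), (-0.005, 1481), (0.0, 2087), (0.005, 118), (0.01, 62), (0.015, 79), (0.02, 1297), (0.025, 4317), (0.03, 561), (0.035, 1087), (0.04, 1520), (0.045, 421), (0.05, 185), (0.055, 80), (0.06, 31), (0.065, 24), (0.07, 69), (0.075, 164), (0.08, 316), (0.085, 118), (0.09, 318), (0.095, 258), (0.1, 33), (0.105, 37), (0.11, 39), (0.115, 57), (0.12, 18), (0.125, 14), (0.13, 12), (0.135, 20), (0.14, 12), (0.145, 23), (0.15, 29), (0.155, 26), (0.16, 4)]
top 0.16244868308942384
40 [ 0.50668867 -0.06983058  0.15659327] [ 0.49673496 -0.0824562   0.15271961] [ 0.51601604 -0.05889836  0.16244868]
43 [ 0.50898921 -0.07289346  0.14543057] [ 0.49224956 -0.07903296  0.13746845] [ 0.51810392 -0.05403688  0.15237092]
50 [ 0.50938774 -0.07338564  0.12762242] [ 0.49483183 -0.08025331  0.11745106] [ 0.51823151 -0.06046948  0.13732384]
top z hist [
[... 456 characters left out ...]
(0.165, 1)]
top 0.16641125454081057
16 [ 0.50355864 -0.06653041  0.15979648] [ 0.49209308 -0.07506492  0.15646959] [ 0.51357146 -0.05681211  0.16641125]
46 [ 0.50185935 -0.06498953  0.15122037] [ 0.49035194 -0.0785354   0.14434809] [ 0.51472609 -0.05426521  0.15632056]
8 [ 0.49385771 -0.06651986  0.12926936] [ 0.49051672 -0.07873044  0.12153331] [ 0.50073932 -0.05489822  0.13891135]
275 283 [0.5082 0.1056 0.0475] [ 19 141 176]
270 283 [0.5084 0.1217 0.046 ] [ 19 144 174]
300 280 [0.5182 0.0261 0.0468] [19 30 92]
250 300 [0.4542 0.1844 0.0435] [108   7 185]
320 303 [ 0.4461 -0.0379  0.0357] [ 98   8 136]
300 275 [0.5275 0.0252 0.0966] [105   8 194]
270 248 [0.6165 0.1215 0.0746] [102   7 190]
```

```bash
cat > fit.py <<'E'
from h import *
import pickle
from scipy.optimize import minimize
def fit(D,names=("top","scene"),tz=.038):
    e,_=edge(0.,1.);S=4;obs={}
    for nme in names:
        im,d,c=D[nme];W=world(d,c);hsv=cv2.cvtColor(im,cv2.COLOR_RGB2HSV)
        br=(abs(hsv[...,0].astype(int)-19)<7)&(hsv[...,1]>90)&(hsv[...,2]>40)
        occ=cv2.dilate((W[...,2]>tz+.026).astype(np.uint8),np.ones((3,3)))>0
        x,y=W[...,0],W[...,1]
        roi=(x>.45)&(x<.6)&(y>-.03)&(y<.19)&(W[...,2]>.015)
        obs[nme]=(br.astype(float),roi&~occ,c)
        print(nme,"brass px",(br&roi&~occ).sum())
    def cost(p,show=False):
        x,y,a,b=p[0]/1e3,p[1]/1e3,np.radians(p[2]),p[3]
        poly=np.vstack([e,[[b,-56.4],[b,56.4]]])/1e3
        R=np.array([[np.cos(a),-np.sin(a)],[np.sin(a),np.cos(a)]])
        q=poly@R.T+[x,y];tot=0
        for nme,(br,m,c) in obs.items():
            M=np.zeros((480*S,640*S),np.uint8)
            for z in(tz,tz+.004,tz+.008):
                uv=proj(np.c_[q,np.full(len(q),z)],c);cv2.fillPoly(M,[np.round(((uv+.5)*S-.5)*16).astype(np.int32)],255,shift=4)
            A=cv2.resize(M,(640,480),interpolation=cv2.INTER_AREA)/255.
            tot+=(abs(A-br)[m]).sum()
        return tot
    best=None
    for x0 in(500,512):
      for y0 in(85,95):
        for a0 in(4,9):
          r=minimize(cost,[x0,y0,a0,28],method="Nelder-Mead",options=dict(initial_simplex=np.array([x0,y0,a0,28])+np.vstack([np.zeros(4),np.diag([8,8,4,6])]),xatol=.05,fatol=.05))
          if best is None or r.fun<best.fun:best=r
    print(names,best.x.round(2),best.fun);return best.x
if __name__=="__main__":
    D=pickle.load(open("d0.pkl","rb"))
    fit(D);fit(D,("top",));fit(D,("scene",))
    im,d,c=D["top"]; 
    # table corners (top crop px) on z=.038
    K=c["camera_matrix"];R=cv2.Rodrigues(np.array(c["rvec"]))[0];t=np.array(c["tvec"]).ravel();C=-R.T@t
    for u,v in((155,258),(678,200),(700,425),(175,485)):
        u,v=215+(u+.5)/5.3-.5,225+(v+.5)/5.3-.5;r=R.T@np.linalg.solve(K,[u,v,1]);print((C+r*(.038-C[2])/r[2]).round(4))
    W=world(d,c);p=W[225:325,215:365].reshape(-1,3);s=p[(p[:,0]>.44)&(p[:,0]<.475)&(p[:,1]>0)&(p[:,1]<.18)];print("table z",np.median(s[:,2]))
    W=world(D["scene"][1],D["scene"][2]);p=W.reshape(-1,3);s=p[(p[:,0]>.44)&(p[:,0]<.475)&(p[:,1]>0)&(p[:,1]<.18)&(p[:,2]<.06)];print("table z",np.median(s[:,2]))
E
python3 fit.py
```

```text
top brass px 302
scene brass px 60
('top', 'scene') [507.98  84.09  10.6   30.56] 50.22352941176471
top brass px 302
('top',) [508.21  83.07  10.9   30.9 ] 35.90196078431372
scene brass px 60
('scene',) [507.33  86.6   10.33  31.03] 11.086274509803921
[0.5404 0.2067 0.038 ]
[ 0.5772 -0.1104  0.038 ]
[ 0.4406 -0.1227  0.038 ]
[0.4037 0.1913 0.038 ]
table z 0.039905575138004426
table z 0.04056361273965857
```

```bash
python3 - <<'E'
from fit import *
D=pickle.load(open("d0.pkl","rb"))
p=fit(D,tz=.040)
e,_=edge(0.,1.);im,d,c=D["top"];S=16
out=[]
for nme,b in(("top",(262,262,50,37)),("scene",(295,200,50,37))):
  im,d,c=D[nme];x0,y0,w,h=b
  A=cv2.resize(im[y0:y0+h,x0:x0+w,::-1],None,fx=S,fy=S,interpolation=cv2.INTER_NEAREST)
  if nme=="top": A=cv2.convertScaleAbs(A,alpha=1.6)
  for q,col in((p,(0,0,255)),([507.5,85,6.7,30.5],(255,0,0))):
    a=np.radians(q[2]);R=np.array([[np.cos(a),-np.sin(a)],[np.sin(a),np.cos(a)]])
    P=np.vstack([e,[[q[3],-56.4],[q[3],56.4]]])/1e3@R.T+np.array(q[:2])/1e3
    uv=proj(np.c_[P,np.full(len(P),.048)],c)
    cv2.polylines(A,[np.round((uv+.5-[x0,y0])*S).astype(np.int32)],True,col,1)
  cv2.imwrite(f"pics/ov_{nme}.png",A)
E
```

```text
top brass px 302
scene brass px 60
('top', 'scene') [508.09  83.94  10.5   30.63] 54.317647058823525
```

View pics/ov_top.png

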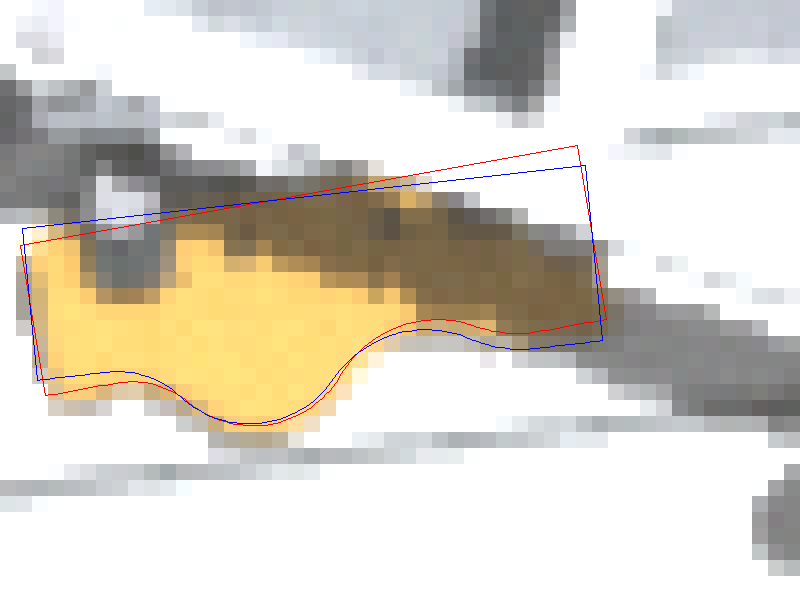

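View pics/ov_scene.png

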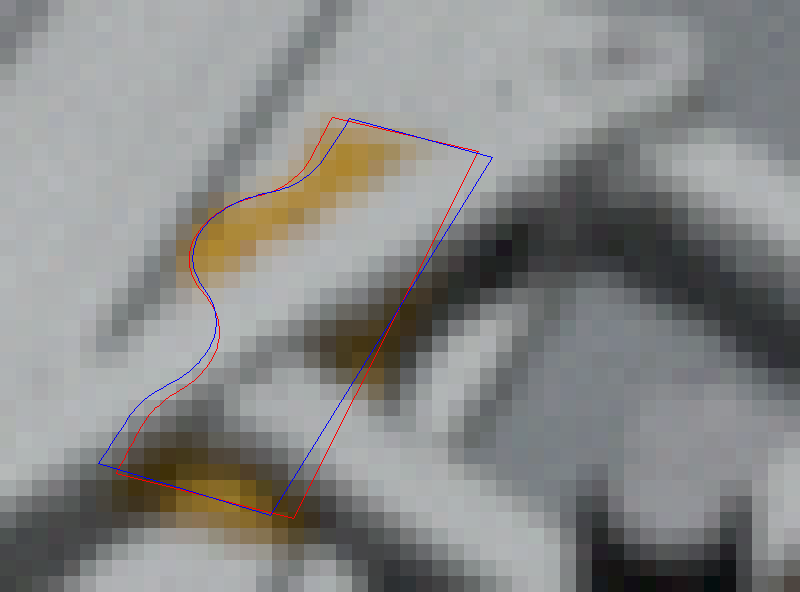

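Request:
{"fn": "jog_arm", "kwargs": {
  "plan": [
    [0,0,0,0,0,0.172,1],
    [0,0,0,0,0,0.172,1],
    [0,0,0,0,0,0.172,1],
    [0,0,0,0,0,0.172,1],
    [0,0,0,0,0,0.172,1],
    [0,0,0,0,0,0.172,1],
    [0,0,0,0,0,0.172,1],
    [0,0,0,0,0,0.172,1]
  ]
}}

```text
t: 0.9
tool_pos: [0.2093, 0.5885, 0.2306]
tool_rot: [2.057, 2.374, -0.002]
contact_force: [-0.2, -0.2, 0.1]
opening: 0.0855
grip_force: 0.0
```

Request:
{"fn": "jog_arm", "kwargs": {
  "plan": [
    [-1,0.28,0,0,0,0,1],
    [-1,0.28,0,0,0,0,1],
    [-1,0.28,0,0,0,0,1],
    [-1,0.28,0,0,0,0,1],
    [-1,0.28,0,0,0,0,1],
    [-1,0.28,0,0,0,0,1],
    [-1,0.28,0,0,0,0,1],
    [-1,0.28,0,0,0,0,1]
  ]
}}

```text
t: 1.7
tool_pos: [0.2775, 0.4362, 0.2307]
tool_rot: [2.051, 2.38, -0.002]
contact_force: [0.6, 0.6, -0.3]
opening: 0.0855
grip_force: 0.0
```

Request:
{"fn": "jog_arm", "kwargs": {
  "plan": [
    [-1,0.28,0,0,0,0,1],
    [-1,0.28,0,0,0,0,1],
    [-1,0.28,0,0,0,0,1],
    [-1,0.28,0,0,0,0,1],
    [-1,0.28,0,0,0,0,1],
    [-1,0.28,0,0,0,0,1],
    [-1,0.28,0,0,0,0,1],
    [-1,0.28,0,0,0,0,1]
  ]
}}

```text
t: 2.5
tool_pos: [0.3453, 0.2846, 0.2308]
tool_rot: [-2.051, -2.38, 0.001]
contact_force: [-0.1, -0.0, 1.1]
opening: 0.0855
grip_force: 0.0
```

Request:
{"fn": "jog_arm", "kwargs": {
  "plan": [
    [-1,0.28,0,0,0,0,1],
    [-1,0.28,0,0,0,0,1],
    [-1,0.28,0,0,0,0,1],
    [-1,0.28,0,0,0,0,1],
    [-1,0.28,0,0,0,0,1],
    [-1,0.28,0,0,0,0,1],
    [-1,0.28,0,0,0,0,1],
    [-1,0.28,0,0,0,0,1]
  ]
}}

```text
t: 3.3
tool_pos: [0.4133, 0.1331, 0.2308]
tool_rot: [-2.05, -2.38, 0.001]
contact_force: [-0.1, -0.4, 0.6]
opening: 0.0856
grip_force: 0.0
```

Request:
{"fn": "jog_arm", "kwargs": {
  "plan": [
    [-1,0.28,0,0,0,0,1],
    [-1,0.28,0,0,0,0,1],
    [-1,0.28,0,0,0,0,1],
    [-1,0.28,0,0,0,0,1],
    [0,0,0,0,0,0,1]
  ]
}}

```text
t: 3.8
tool_pos: [0.4476, 0.0566, 0.2308]
tool_rot: [-2.054, -2.377, 0.001]
contact_force: [0.4, 0.2, 0.6]
opening: 0.0852
grip_force: 0.0
```

Request:
{"fn": "jog_arm", "kwargs": {
  "plan": [
    [-0.93,0.27,0.4,0,0,0,1],
    [-0.93,0.27,0.4,0,0,0,1],
    [-0.93,0.27,0.4,0,0,0,1],
    [-0.93,0.27,0.4,0,0,0,1],
    [-0.93,0.27,0.4,0,0,0,1],
    [-0.93,0.27,0.4,0,0,0,1],
    [-0.94,0.27,0.4,0,0,0,1],
    [0,0,0,0,0,0,1]
  ]
}}

```text
t: 4.6
tool_pos: [0.5034, -0.0657, 0.1737]
tool_rot: [-2.051, -2.376, 0.002]
contact_force: [-0.2, 0.1, 0.1]
opening: 0.0857
grip_force: 0.0
```

```bash
python3 - <<'E'
from station import ctrl
import cv2,numpy as np
o=[]
for n,(u,v) in(("top",(328,284)),("scene",(283,230))):
    im,d=ctrl.get_image(n); a=im[v-30:v+30,u-30:u+30,::-1]; o.append(cv2.resize(a,None,fx=6.5,fy=6.5,interpolation=cv2.INTER_CUBIC))
cv2.imwrite("pics/pre.png",np.hstack(o)); print(ctrl.get_obs()["tool_pos"])
E
```

```text
[ 0.50351558 -0.06451235  0.1748908 ]
```

View pics/pre.png

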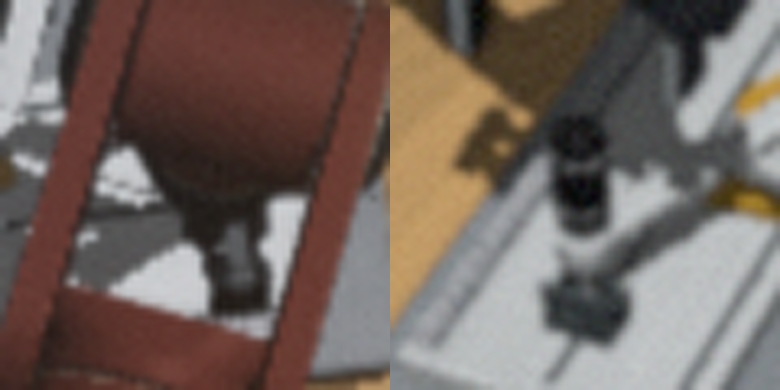

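Request:
{"fn": "jog_arm", "kwargs": {
  "plan": [
    [0,0,0.775,0,0,0,1],
    [0,0,0.775,0,0,0,1],
    [0,0,0.775,0,0,0,1],
    [0,0,0.775,0,0,0,1],
    [0,0,0,0,0,0,1],
    [0,0,0,0,0,0,1]
  ]
}}

```text
t: 5.3
tool_pos: [0.5035, -0.0651, 0.1125]
tool_rot: [-2.05, -2.379, 0.001]
contact_force: [-0.4, -0.0, 2.3]
opening: 0.0853
grip_force: 0.0
```

Request:
{"fn": "jog_arm", "kwargs": {
  "plan": [
    [0,0,0,0,0,0,-1],
    [0,0,0,0,0,0,-1],
    [0,0,0,0,0,0,-1],
    [0,0,0,0,0,0,-1],
    [0,0,0,0,0,0,-1],
    [0,0,0,0,0,0,-1],
    [0,0,0,0,0,0,-1],
    [0,0,0,0,0,0,-1]
  ],
  "grip_force": 50
}}

```text
t: 6.1
tool_pos: [0.5044, -0.0654, 0.1139]
tool_rot: [2.05, 2.379, 0.001]
contact_force: [0.9, 0.0, 2.9]
opening: 0.0249
grip_force: 49.2
```

Request:
{"fn": "jog_arm", "kwargs": {
  "plan": [
    [0,0,-0.3,0,0,0,-1],
    [0,0,-0.3,0,0,0,-1],
    [0,0,-0.2,0,0,0,-1],
    [0,0,0,0,0,0,-1],
    [0,0,0,0,0,0,-1]
  ]
}}

```text
t: 6.6
tool_pos: [0.5037, -0.0652, 0.129]
tool_rot: [-2.05, -2.379, 0.0]
contact_force: [0.2, -0.0, -5.4]
opening: 0.0249
grip_force: 49.5
```

```bash
python3 - <<'E'
from station import ctrl
import cv2,numpy as np
n="scene";u,v=283,230
im,d=ctrl.get_image(n); a=im[v-30:v+30,u-40:u+40,::-1]; cv2.imwrite("pics/lift.png",cv2.resize(a,None,fx=8,fy=8,interpolation=cv2.INTER_CUBIC))
o=ctrl.get_obs();print(o["tool_pos"],o["contact_force"],o["opening"])
E
```

```text
[ 0.50368382 -0.06511883  0.12895911] [ 0.69970442  0.64622011 -5.77796603] 0.024697722123413056
```

View pics/lift.png

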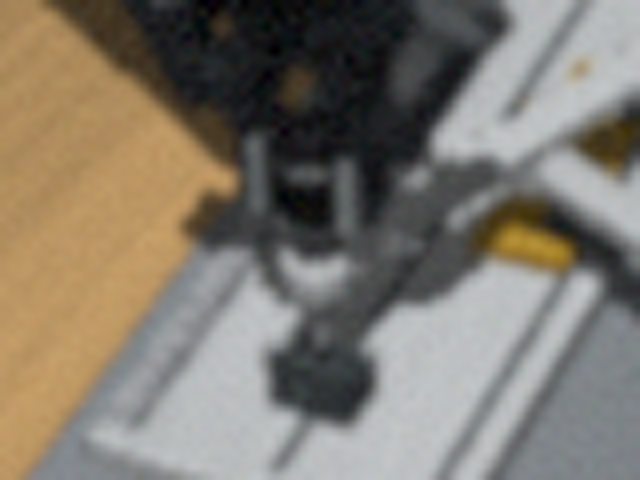

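Request:
{"fn": "jog_arm", "kwargs": {
  "plan": [
    [0.4,0.053,0,0,0,0,-1],
    [0.75,0.053,0,0,0,0,-1],
    [0.75,0.053,0,0,0,0,-1],
    [0.75,0.053,0,0,0,0,-1],
    [0.75,0.053,0,0,0,0,-1],
    [0.75,0.053,0,0,0,0,-1],
    [0.75,0.053,0,0,0,0,-1],
    [0.75,0.053,0,0,0,0,-1]
  ]
}}

```text
t: 7.45
tool_pos: [0.4954, 0.0494, 0.1294]
tool_rot: [-2.05, -2.38, -0.0]
contact_force: [-0.4, -1.2, -4.2]
opening: 0.0249
grip_force: 49.5
```

Request:
{"fn": "jog_arm", "kwargs": {
  "plan": [
    [0.75,0.053,0,0,0,0,-1],
    [0.75,0.053,0,0,0,0,-1],
    [0.75,0.053,0,0,0,0,-1],
    [0.75,0.053,0,0,0,0,-1],
    [0.75,0.053,0,0,0,0,-1],
    [0.5,0.053,0,0,0,0,-1],
    [0,0,0,0,0,0,-1],
    [0,0,0,0,0,0,-1]
  ]
}}

```text
t: 8.25
tool_pos: [0.4893, 0.133, 0.1293]
tool_rot: [2.05, 2.381, -0.0]
contact_force: [0.0, -0.5, -5.6]
opening: 0.0249
grip_force: 49.6
```

```bash
python3 - <<'E'
from station import ctrl
import cv2,numpy as np,pickle
D={}
for n in("scene","top"):
    im,d=ctrl.get_image(n); D[n]=(im,d,ctrl.camera_info(n))
pickle.dump(D,open("d1.pkl","wb"))
a=D["scene"][0][170:270,255:375,::-1];cv2.imwrite("pics/start.png",cv2.resize(a,None,fx=6,fy=6,interpolation=cv2.INTER_CUBIC))
o=ctrl.get_obs();print(o["tool_pos"],o["contact_force"],o["opening"])
E
```

```text
[0.4893585  0.13249501 0.12924876] [-0.32274184  0.30380743 -5.61561804] 0.024963146467536244
```

View pics/start.png

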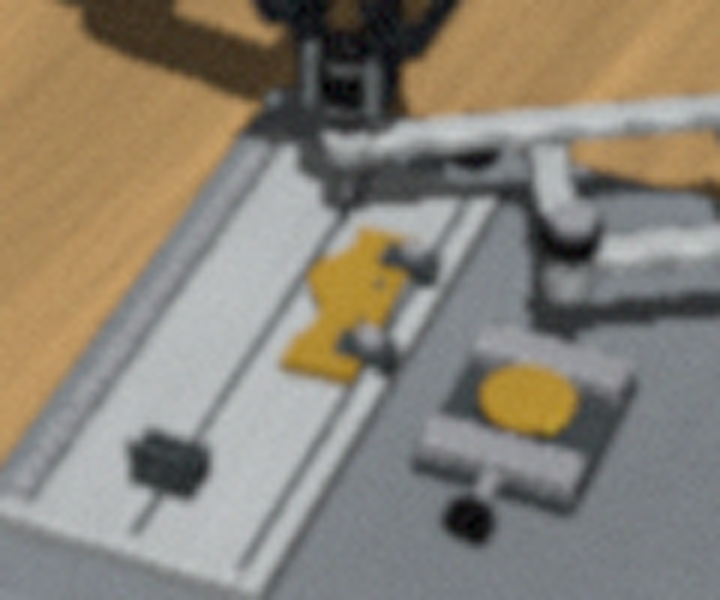

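```bash
python3 - <<'E'
from fit import *
D=pickle.load(open("d1.pkl","rb"))
for z in(.038,.040):
    p=fit(D,("scene",),tz=z)
    fit(D,("top","scene"),tz=z)
im,d,c=D["scene"]
print("pin foot proj in crop",[((proj([[.4894,.1325,z]],c)[0]-[255,170]+.5)*6).round() for z in(.04,.055)])
# rest: dark pixels near crop (168,462)
W=world(d,c);v,u=np.mgrid[:480,:640];g=im.mean(-1)
m=(g<95)&(abs(u-283)<10)&(abs(v-247)<8)
w=W[m];print(m.sum(),w.mean(0),w.min(0),w.max(0))
a=np.radians(6.6);R=np.array([[np.cos(a),np.sin(a)],[-np.sin(a),np.cos(a)]]);q=w[:,:2]@R.T;print(q.min(0),q.max(0),R@[.504,-.0655])
import cv2
p=fit(D,("top","scene"),tz=.039)
out=[];e,_=edge(0.,1.);S=8
for nme,b in(("top",(255,255,50,50)),("scene",(290,190,50,50))):
  im,d,c=D[nme];x0,y0,w,h=b
  A=cv2.resize(im[y0:y0+h,x0:x0+w,::-1],None,fx=S,fy=S,interpolation=cv2.INTER_NEAREST)
  a=np.radians(p[2]);R=np.array([[np.cos(a),-np.sin(a)],[np.sin(a),np.cos(a)]])
  P=np.vstack([e,[[p[3],-56.4],[p[3],56.4]]])/1e3@R.T+np.array(p[:2])/1e3
  uv=proj(np.c_[P,np.full(len(P),.047)],c)
  cv2.polylines(A,[np.round((uv+.5-[x0,y0])*S).astype(np.int32)],True,(0,0,255),1);out.append(A)
cv2.imwrite("pics/ov2.png",np.hstack(out))
E
```

```text
scene brass px 241
('scene',) [507.99  84.86  11.75  28.92] 72.32941176470588
top brass px 152
scene brass px 241
('top', 'scene') [507.97  84.02  10.63  30.3 ] 95.34117647058824
scene brass px 241
('scene',) [509.31  82.98  11.62  27.86] 72.46274509803922
top brass px 161
scene brass px 241
('top', 'scene') [508.41  83.09  10.37  30.04] 94.41176470588235
pin foot proj in crop [array([344., 238.]), array([344., 216.])]
103 [ 0.50910866 -0.07177639  0.05552117] [ 0.48920035 -0.08314137  0.04072298] [ 0.52431785 -0.0519903   0.07076099]
[ 0.47894402 -0.13966164] [ 0.51188733 -0.1111429 ] [ 0.49313149 -0.12299424]
top brass px 161
scene brass px 241
('top', 'scene') [508.03  84.18  10.61  30.4 ] 94.28627450980393
```

View pics/ov2.png

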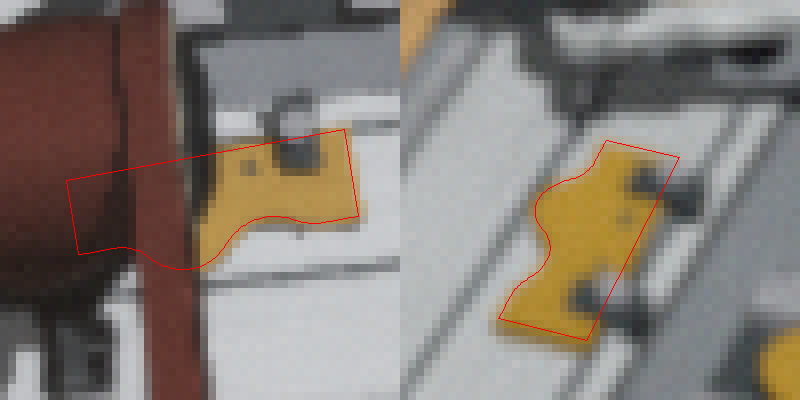

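Request:
{"fn": "jog_arm", "kwargs": {
  "plan": [
    [-0.1,0,0.3,0,0,0,-1],
    [0,0,0.3,0,0,0,-1],
    [0,0,0.3,0,0,0,-1],
    [0,0,0.25,0,0,0,-1],
    [0,0,0.1,0,0,0,-1],
    [0,0,0,0,0,0,-1],
    [0,0,0,0,0,0,-1]
  ]
}}

```text
t: 9.05
tool_pos: [0.4899, 0.1308, 0.1046]
tool_rot: [2.051, 2.38, 0.001]
contact_force: [0.5, 0.3, -2.0]
opening: 0.0249
grip_force: 49.7
```

Request:
{"fn": "jog_arm", "kwargs": {
  "plan": [
    [0,0,0.04,0,0,0,-1],
    [0,0,0.0,0,0,0,-1],
    [0,0,0,0,0,0,-1]
  ]
}}

```text
t: 9.35
tool_pos: [0.4902, 0.1309, 0.1042]
tool_rot: [2.05, 2.379, 0.001]
contact_force: [0.4, 0.4, -0.2]
opening: 0.0246
grip_force: 49.9
```

Request:
{"fn": "jog_arm", "kwargs": {
  "plan": [
    [0,0.05,0.03,0,0,0,-1],
    [0,0.05,0,0,0,0,-1],
    [0,0.05,0,0,0,0,-1],
    [0,0.05,0,0,0,0,-1],
    [0,0,0,0,0,0,-1],
    [0,0,0,0,0,0,-1]
  ]
}}

```text
t: 9.95
tool_pos: [0.4937, 0.1314, 0.1037]
tool_rot: [-2.051, -2.38, 0.0]
contact_force: [-3.3, -0.3, 6.3]
opening: 0.0248
grip_force: 50.9
```

```bash
cat > tr.py <<'E'
import sys,json,os
from h import *
from scipy.optimize import least_squares
from station import ctrl
E_,N_=edge(3.,.1); A0=np.radians(8.34)
T=np.array([[-np.sin(A0),np.cos(A0)],[np.cos(A0),np.sin(A0)]])  # rows: tool x, tool y in world
st=json.load(open("st.json")) if os.path.exists("st.json") else dict(cmd=[494.0,131.4],plan=[],log=[])
rows,ds,pen=int(sys.argv[1]),float(sys.argv[2]),float(sys.argv[3])
cmd=np.array(st["cmd"])
for r in st["plan"]: cmd=cmd+(np.array(r)*20)@T
o=ctrl.get_obs();F=o["contact_force"];mp=o["tool_pos"]*1e3
st["log"].append([*cmd,*F[:2]])
pr=np.array([504.7,83.5,10.,7.]);sg=np.array([2,2.5,1.2,1.5])
def loc(P,p):
    a=np.radians(p[2]);R=np.array([[np.cos(a),-np.sin(a)],[np.sin(a),np.cos(a)]])
    q=(np.asarray(P)-p[:2])@R;i=np.argmin(((E_-q)**2).sum(1));return R,q,i
def res(p):
    r=list((p-pr)/sg)
    for x,y,fx,fy in st["log"]:
        R,q,i=loc((x,y),p);n=N_[i];pn=-(q-E_[i])@n;fn=np.array([fx,fy])@(R@n)
        r.append((pn-fn/p[3])/.25)
    return np.array(r)
s=least_squares(res,pr,diff_step=1e-3);p=s.x
R,q,i=loc(cmd,p);n=R@N_[i]
print("t",o["t"],"q",q.round(1),"fit",p.round(2),"Fn",round(F[:2]@n,1),"Ft",round(F[:2]@[-n[1],n[0]],1),"Fz",F[2].round(1),"z",mp[2].round(1),"meas-cmd",(mp[:2]-cmd).round(1),"res",(s.fun[4:]*.25)[-6:].round(2))
plan=[];c=cmd
for j in range(1,rows+1):
    k=min(i+int(round(j*ds/.1)),len(E_)-1)
    w=p[:2]+R@(E_[k]-N_[k]*pen)
    d=np.round(T@(w-c)/20,3); plan.append(d.tolist()); c=c+(d*20)@T
st["cmd"]=cmd.tolist();st["plan"]=plan;json.dump(st,open("st.json","w"))
print(json.dumps([r+[0,0,0,0,-1] for r in plan]), "s",i/10,"->",k/10,"y",E_[k])
E
python3 tr.py 5 0.6 1.0
```

```text
t 9.95 q [-2.5 49. ] fit [504.94  83.56   9.93   6.99] Fn 3.3 Ft -0.2 Fz 6.3 z 103.7 meas-cmd [-0.3 -0. ] res [0.]
[[-0.029, 0.027, 0, 0, 0, 0, -1], [-0.03, 0.001, 0, 0, 0, 0, -1], [-0.03, 0.001, 0, 0, 0, 0, -1], [-0.03, 0.001, 0, 0, 0, 0, -1], [-0.03, 0.001, 0, 0, 0, 0, -1]] s 7.4 -> 10.4 y [-3. 46.]
```

```bash
rm st.json; sed -i 's#/20,3)#/20,2)#' tr.py; python3 tr.py 7 0.8 1.0
```

```text
t 9.95 q [-2.5 49. ] fit [504.94  83.56   9.93   6.99] Fn 3.3 Ft -0.2 Fz 6.3 z 103.7 meas-cmd [-0.3 -0. ] res [0.]
[[-0.04, 0.03, 0, 0, 0, 0, -1], [-0.04, -0.0, 0, 0, 0, 0, -1], [-0.04, -0.0, 0, 0, 0, 0, -1], [-0.04, 0.0, 0, 0, 0, 0, -1], [-0.04, 0.0, 0, 0, 0, 0, -1], [-0.04, 0.0, 0, 0, 0, 0, -1], [-0.04, 0.0, 0, 0, 0, 0, -1]] s 7.4 -> 13.0 y [-3.  43.4]
```

Request:
{"fn": "jog_arm", "kwargs": {
  "plan": [
    [-0.04,0.03,0,0,0,0,-1],
    [-0.04,0,0,0,0,0,-1],
    [-0.04,0,0,0,0,0,-1],
    [-0.04,0,0,0,0,0,-1],
    [-0.04,0,0,0,0,0,-1],
    [-0.04,0,0,0,0,0,-1],
    [-0.04,0,0,0,0,0,-1],
    [0,0,0,0,0,0,-1]
  ]
}}

```text
t: 10.75
tool_pos: [0.4947, 0.1263, 0.1036]
tool_rot: [-2.05, -2.379, 0.001]
contact_force: [-4.2, 0.7, 7.1]
opening: 0.0252
grip_force: 51.0
```

```bash
python3 tr.py 5 0.8 1.0
```

```text
t 10.75 q [-2.3 43.4] fit [505.29  83.66  10.17   6.89] Fn 4.0 Ft -1.4 Fz 7.1 z 103.6 meas-cmd [-0.7  0.4] res [-0.15  0.16]
[[-0.04, 0.01, 0, 0, 0, 0, -1], [-0.03, 0.0, 0, 0, 0, 0, -1], [-0.04, 0.0, 0, 0, 0, 0, -1], [-0.04, 0.0, 0, 0, 0, 0, -1], [-0.03, -0.0, 0, 0, 0, 0, -1]] s 13.0 -> 17.0 y [-3.20779776 39.91187759]
```

Request:
{"fn": "jog_arm", "kwargs": {
  "plan": [
    [-0.04,0.01,0,0,0,0,-1],
    [-0.03,0,0,0,0,0,-1],
    [-0.04,0,0,0,0,0,-1],
    [-0.04,0,0,0,0,0,-1],
    [-0.03,0,0,0,0,0,-1],
    [0,0,0,0,0,0,-1]
  ]
}}

```text
t: 11.35
tool_pos: [0.4952, 0.1231, 0.1036]
tool_rot: [-2.049, -2.378, 0.0]
contact_force: [-6.0, 2.4, 8.1]
opening: 0.0244
grip_force: 51.0
```

```bash
python3 tr.py 5 0.8 1.0
```

```text
t 11.35 q [-2.2 40.4] fit [505.5   83.07  10.28   6.78] Fn 5.8 Ft -2.7 Fz 8.1 z 103.6 meas-cmd [-0.9  0.7] res [-0.18  0.13  0.06]
[[-0.04, -0.0, 0, 0, 0, 0, -1], [-0.03, -0.01, 0, 0, 0, 0, -1], [-0.04, -0.0, 0, 0, 0, 0, -1], [-0.03, -0.01, 0, 0, 0, 0, -1], [-0.03, -0.01, 0, 0, 0, 0, -1]] s 16.3 -> 20.3 y [-3.90917595 37.25717219]
```

```bash
python3 - <<'E'
s=open("tr.py").read()
s=s.replace("        r.append((pn-fn/p[3])/.25)\n","        r.append((pn-fn/p[3])/.25)\n        m=R@n;r.append((np.array([fx,fy])@[-m[1],m[0]]+.5+.2*max(fn,0))/1. if len(r)>5 else 0.)\n").replace("s.fun[4:]*.25)[-6:]","s.fun[4::2]*.25)[-6:]")
open("tr.py","w").write(s)
E
sed -i 's/^st\["log"\].append/if "again" not in sys.argv: &/' tr.py
python3 - <<'E'
import json;s=json.load(open("st.json"));s["plan"]=[];json.dump(s,open("st.json","w"))
E
python3 tr.py 7 0.8 1.0 again
```

```text
t 11.35 q [-2.2 39.6] fit [505.44  83.85  10.35   6.69] Fn 6.0 Ft -2.4 Fz 8.1 z 103.6 meas-cmd [-0.9  0.7] res [-0.21  0.09  0.11]
[[-0.04, -0.01, 0, 0, 0, 0, -1], [-0.03, -0.0, 0, 0, 0, 0, -1], [-0.04, -0.01, 0, 0, 0, 0, -1], [-0.03, -0.01, 0, 0, 0, 0, -1], [-0.03, -0.02, 0, 0, 0, 0, -1], [-0.04, -0.01, 0, 0, 0, 0, -1], [-0.03, -0.01, 0, 0, 0, 0, -1]] s 17.2 -> 22.8 y [-4.75672507 35.35616085]
```

Request:
{"fn": "jog_arm", "kwargs": {
  "plan": [
    [-0.04,-0.01,0,0,0,0,-1],
    [-0.03,0,0,0,0,0,-1],
    [-0.04,-0.01,0,0,0,0,-1],
    [-0.03,-0.01,0,0,0,0,-1],
    [-0.03,-0.02,0,0,0,0,-1],
    [-0.04,-0.01,0,0,0,0,-1],
    [-0.03,-0.01,0,0,0,0,-1],
    [0,0,0,0,0,0,-1]
  ]
}}

```text
t: 12.15
tool_pos: [0.4951, 0.1182, 0.1037]
tool_rot: [-2.05, -2.379, -0.001]
contact_force: [-3.2, 1.6, 6.9]
opening: 0.0248
grip_force: 50.9
```

```bash
python3 tr.py 6 0.9 1.0
```

```text
t 12.15 q [-3.8 36. ] fit [505.63  82.75  10.33   6.88] Fn 3.5 Ft -0.8 Fz 6.9 z 103.7 meas-cmd [-0.4  0.7] res [-0.19  0.11  0.02  0.08]
[[-0.04, 0.0, 0, 0, 0, 0, -1], [-0.04, -0.01, 0, 0, 0, 0, -1], [-0.03, -0.02, 0, 0, 0, 0, -1], [-0.04, -0.02, 0, 0, 0, 0, -1], [-0.03, -0.03, 0, 0, 0, 0, -1], [-0.03, -0.02, 0, 0, 0, 0, -1]] s 21.6 -> 27.0 y [-6.74399304 32.48524791]
```

Request:
{"fn": "jog_arm", "kwargs": {
  "plan": [
    [-0.04,0,0,0,0,0,-1],
    [-0.04,-0.01,0,0,0,0,-1],
    [-0.03,-0.02,0,0,0,0,-1],
    [-0.04,-0.02,0,0,0,0,-1],
    [-0.03,-0.03,0,0,0,0,-1],
    [-0.03,-0.02,0,0,0,0,-1],
    [0,0,0,0,0,0,-1]
  ]
}}

```text
t: 12.85
tool_pos: [0.4937, 0.114, 0.1037]
tool_rot: [-2.05, -2.379, -0.003]
contact_force: [-3.1, 3.0, 5.4]
opening: 0.0249
grip_force: 50.8
```

```bash
python3 tr.py 7 0.9 1.0
```

```text
t 12.85 q [-5.9 32.4] fit [505.61  82.22  10.25   6.73] Fn 4.2 Ft -1.1 Fz 5.4 z 103.7 meas-cmd [-0.3  1. ] res [-0.16  0.15  0.02 -0.08  0.11]
[[-0.04, -0.02, 0, 0, 0, 0, -1], [-0.03, -0.02, 0, 0, 0, 0, -1], [-0.03, -0.03, 0, 0, 0, 0, -1], [-0.03, -0.03, 0, 0, 0, 0, -1], [-0.03, -0.04, 0, 0, 0, 0, -1], [-0.04, -0.03, 0, 0, 0, 0, -1], [-0.04, -0.04, 0, 0, 0, 0, -1]] s 26.5 -> 32.8 y [-10.89317984  28.42465822]
```

Request:
{"fn": "jog_arm", "kwargs": {
  "plan": [
    [-0.04,-0.02,0,0,0,0,-1],
    [-0.03,-0.02,0,0,0,0,-1],
    [-0.03,-0.03,0,0,0,0,-1],
    [-0.03,-0.03,0,0,0,0,-1],
    [-0.03,-0.04,0,0,0,0,-1],
    [-0.04,-0.03,0,0,0,0,-1],
    [-0.04,-0.04,0,0,0,0,-1],
    [0,0,0,0,0,0,-1]
  ]
}}

```text
t: 13.65
tool_pos: [0.4904, 0.1087, 0.1037]
tool_rot: [-2.05, -2.379, -0.003]
contact_force: [-1.9, 3.7, 6.1]
opening: 0.0244
grip_force: 50.7
```

```bash
python3 tr.py 7 0.9 1.0
```

```text
t 13.65 q [-10.2  28. ] fit [505.7   81.91  10.32   6.76] Fn 3.6 Ft -2.2 Fz 6.1 z 103.7 meas-cmd [-0.2  1.1] res [-0.13  0.17  0.03 -0.18 -0.08  0.22]
[[-0.05, -0.02, 0, 0, 0, 0, -1], [-0.04, -0.03, 0, 0, 0, 0, -1], [-0.04, -0.03, 0, 0, 0, 0, -1], [-0.04, -0.02, 0, 0, 0, 0, -1], [-0.05, -0.03, 0, 0, 0, 0, -1], [-0.04, -0.02, 0, 0, 0, 0, -1], [-0.05, -0.02, 0, 0, 0, 0, -1]] s 32.7 -> 39.0 y [-14.68422625  22.42055428]
```

Request:
{"fn": "jog_arm", "kwargs": {
  "plan": [
    [-0.05,-0.02,0,0,0,0,-1],
    [-0.04,-0.03,0,0,0,0,-1],
    [-0.04,-0.03,0,0,0,0,-1],
    [-0.04,-0.02,0,0,0,0,-1],
    [-0.05,-0.03,0,0,0,0,-1],
    [-0.04,-0.02,0,0,0,0,-1],
    [-0.05,-0.02,0,0,0,0,-1],
    [0,0,0,0,0,0,-1]
  ]
}}

```text
t: 14.45
tool_pos: [0.4876, 0.1019, 0.1036]
tool_rot: [-2.049, -2.378, -0.001]
contact_force: [-4.4, 3.2, 7.2]
opening: 0.0247
grip_force: 50.9
```

```bash
python3 tr.py 7 0.9 1.2
```

```text
t 14.45 q [-13.9  22. ] fit [505.85  81.97  10.52   6.64] Fn 5.0 Ft -2.2 Fz 7.2 z 103.6 meas-cmd [-0.6  0.9] res [ 0.17  0.01 -0.2  -0.11  0.17  0.12]
[[-0.05, -0.0, 0, 0, 0, 0, -1], [-0.05, -0.02, 0, 0, 0, 0, -1], [-0.05, -0.01, 0, 0, 0, 0, -1], [-0.04, -0.01, 0, 0, 0, 0, -1], [-0.05, -0.01, 0, 0, 0, 0, -1], [-0.05, -0.0, 0, 0, 0, 0, -1], [-0.05, -0.01, 0, 0, 0, 0, -1]] s 39.1 -> 45.4 y [-16.48458388  15.31722945]
```

Request:
{"fn": "jog_arm", "kwargs": {
  "plan": [
    [-0.05,0,0,0,0,0,-1],
    [-0.05,-0.02,0,0,0,0,-1],
    [-0.05,-0.01,0,0,0,0,-1],
    [-0.04,-0.01,0,0,0,0,-1],
    [-0.05,-0.01,0,0,0,0,-1],
    [-0.05,0,0,0,0,0,-1],
    [-0.05,-0.01,0,0,0,0,-1],
    [0,0,0,0,0,0,-1]
  ]
}}

```text
t: 15.25
tool_pos: [0.4871, 0.0946, 0.1036]
tool_rot: [-2.049, -2.378, 0.001]
contact_force: [-6.1, 1.2, 8.5]
opening: 0.0252
grip_force: 51.1
```

```bash
python3 tr.py 7 0.9 1.2
```

```text
t 15.25 q [-15.5  15.1] fit [506.03  82.18  10.78   6.66] Fn 5.9 Ft -1.8 Fz 8.5 z 103.6 meas-cmd [-0.9  0.5] res [-0.02 -0.2  -0.08  0.18  0.05  0.07]
[[-0.05, 0.01, 0, 0, 0, 0, -1], [-0.05, 0.0, 0, 0, 0, 0, -1], [-0.05, 0.01, 0, 0, 0, 0, -1], [-0.05, 0.0, 0, 0, 0, 0, -1], [-0.04, 0.01, 0, 0, 0, 0, -1], [-0.05, 0.01, 0, 0, 0, 0, -1], [-0.05, 0.01, 0, 0, 0, 0, -1]] s 45.5 -> 51.8 y [-15.95930744   8.00815319]
```

Request:
{"fn": "jog_arm", "kwargs": {
  "plan": [
    [-0.05,0.01,0,0,0,0,-1],
    [-0.05,0,0,0,0,0,-1],
    [-0.05,0.01,0,0,0,0,-1],
    [-0.05,0,0,0,0,0,-1],
    [-0.04,0.01,0,0,0,0,-1],
    [-0.05,0.01,0,0,0,0,-1],
    [-0.05,0.01,0,0,0,0,-1],
    [0,0,0,0,0,0,-1]
  ]
}}

```text
t: 16.05
tool_pos: [0.4888, 0.0875, 0.1035]
tool_rot: [-2.049, -2.379, 0.003]
contact_force: [-6.3, -0.4, 9.6]
opening: 0.0248
grip_force: 51.2
```

```bash
python3 tr.py 7 0.9 1.2
```

```text
t 16.05 q [-15.    8.2] fit [506.18  82.39  10.98   6.72] Fn 5.9 Ft -2.3 Fz 9.6 z 103.5 meas-cmd [-1.1 -0. ] res [-0.19 -0.03  0.22  0.01 -0.04  0.11]
[[-0.05, 0.03, 0, 0, 0, 0, -1], [-0.04, 0.01, 0, 0, 0, 0, -1], [-0.05, 0.02, 0, 0, 0, 0, -1], [-0.04, 0.02, 0, 0, 0, 0, -1], [-0.04, 0.03, 0, 0, 0, 0, -1], [-0.05, 0.02, 0, 0, 0, 0, -1], [-0.04, 0.03, 0, 0, 0, 0, -1]] s 51.9 -> 58.2 y [-13.16171747   1.23526595]
```

Request:
{"fn": "jog_arm", "kwargs": {
  "plan": [
    [-0.05,0.03,0,0,0,0,-1],
    [-0.04,0.01,0,0,0,0,-1],
    [-0.05,0.02,0,0,0,0,-1],
    [-0.04,0.02,0,0,0,0,-1],
    [-0.04,0.03,0,0,0,0,-1],
    [-0.05,0.02,0,0,0,0,-1],
    [-0.04,0.03,0,0,0,0,-1],
    [0,0,0,0,0,0,-1]
  ]
}}

```text
t: 16.85
tool_pos: [0.4931, 0.0812, 0.1035]
tool_rot: [-2.05, -2.379, 0.004]
contact_force: [-6.2, -3.0, 8.1]
opening: 0.0247
grip_force: 51.2
```

```bash
python3 tr.py 7 0.9 1.2
```

```text
t 16.85 q [-12.1   1.7] fit [506.23  82.51  11.08   6.59] Fn 6.5 Ft -2.0 Fz 8.1 z 103.5 meas-cmd [-0.9 -0.7] res [ 0.01  0.25 -0.   -0.1   0.02  0.13]
[[-0.04, 0.03, 0, 0, 0, 0, -1], [-0.04, 0.03, 0, 0, 0, 0, -1], [-0.03, 0.03, 0, 0, 0, 0, -1], [-0.04, 0.04, 0, 0, 0, 0, -1], [-0.03, 0.03, 0, 0, 0, 0, -1], [-0.03, 0.04, 0, 0, 0, 0, -1], [-0.03, 0.04, 0, 0, 0, 0, -1]] s 58.3 -> 64.6 y [-8.37579584 -4.31392005]
```

Request:
{"fn": "jog_arm", "kwargs": {
  "plan": [
    [-0.04,0.03,0,0,0,0,-1],
    [-0.04,0.03,0,0,0,0,-1],
    [-0.03,0.03,0,0,0,0,-1],
    [-0.04,0.04,0,0,0,0,-1],
    [-0.03,0.03,0,0,0,0,-1],
    [-0.03,0.04,0,0,0,0,-1],
    [-0.03,0.04,0,0,0,0,-1],
    [0,0,0,0,0,0,-1]
  ]
}}

```text
t: 17.65
tool_pos: [0.4987, 0.0768, 0.1035]
tool_rot: [-2.051, -2.38, 0.005]
contact_force: [-5.5, -4.6, 7.2]
opening: 0.0246
grip_force: 51.2
```

```bash
python3 tr.py 7 0.9 1.2
```

```text
t 17.65 q [-7.6 -3.4] fit [506.23  82.59  11.12   6.34] Fn 6.7 Ft -2.6 Fz 7.2 z 103.5 meas-cmd [-0.7 -1. ] res [ 0.28 -0.01 -0.13 -0.04  0.05  0.17]
[[-0.03, 0.03, 0, 0, 0, 0, -1], [-0.02, 0.03, 0, 0, 0, 0, -1], [-0.03, 0.03, 0, 0, 0, 0, -1], [-0.03, 0.03, 0, 0, 0, 0, -1], [-0.03, 0.03, 0, 0, 0, 0, -1], [-0.03, 0.03, 0, 0, 0, 0, -1], [-0.04, 0.02, 0, 0, 0, 0, -1]] s 64.6 -> 70.9 y [-4.75406292 -8.35646042]
```

Request:
{"fn": "jog_arm", "kwargs": {
  "plan": [
    [-0.03,0.03,0,0,0,0,-1],
    [-0.02,0.03,0,0,0,0,-1],
    [-0.03,0.03,0,0,0,0,-1],
    [-0.03,0.03,0,0,0,0,-1],
    [-0.03,0.03,0,0,0,0,-1],
    [-0.03,0.03,0,0,0,0,-1],
    [-0.04,0.02,0,0,0,0,-1],
    [0,0,0,0,0,0,-1]
  ]
}}

```text
t: 18.45
tool_pos: [0.5028, 0.0735, 0.1035]
tool_rot: [-2.05, -2.379, 0.006]
contact_force: [-7.5, -3.4, 9.4]
opening: 0.0248
grip_force: 51.3
```

```bash
python3 tr.py 7 0.9 1.2
```

```text
t 18.45 q [-3.8 -7.7] fit [506.19  82.57  11.06   6.29] Fn 7.7 Ft -2.8 Fz 9.4 z 103.5 meas-cmd [-1.2 -0.8] res [ 0.01 -0.11 -0.01  0.08  0.19 -0.06]
[[-0.03, 0.03, 0, 0, 0, 0, -1], [-0.04, 0.02, 0, 0, 0, 0, -1], [-0.04, 0.02, 0, 0, 0, 0, -1], [-0.03, 0.02, 0, 0, 0, 0, -1], [-0.04, 0.02, 0, 0, 0, 0, -1], [-0.04, 0.01, 0, 0, 0, 0, -1], [-0.04, 0.02, 0, 0, 0, 0, -1]] s 71.0 -> 77.3 y [ -2.39934142 -13.33510074]
```

Request:
{"fn": "jog_arm", "kwargs": {
  "plan": [
    [-0.03,0.03,0,0,0,0,-1],
    [-0.04,0.02,0,0,0,0,-1],
    [-0.04,0.02,0,0,0,0,-1],
    [-0.03,0.02,0,0,0,0,-1],
    [-0.04,0.02,0,0,0,0,-1],
    [-0.04,0.01,0,0,0,0,-1],
    [-0.04,0.02,0,0,0,0,-1],
    [0,0,0,0,0,0,-1]
  ]
}}

```text
t: 19.25
tool_pos: [0.5058, 0.0695, 0.1035]
tool_rot: [-2.048, -2.377, 0.005]
contact_force: [-11.4, -1.3, 10.5]
opening: 0.0246
grip_force: 51.5
```

```bash
python3 tr.py 7 1.0 1.1
```

```text
t 19.25 q [ -1.1 -13.2] fit [506.13  82.64  10.83   6.86] Fn 10.8 Ft -4.1 Fz 10.5 z 103.5 meas-cmd [-1.8 -0. ] res [-0.03  0.05  0.13  0.23  0.05 -0.28]
[[-0.05, 0.0, 0, 0, 0, 0, -1], [-0.04, 0.02, 0, 0, 0, 0, -1], [-0.04, 0.01, 0, 0, 0, 0, -1], [-0.05, 0.0, 0, 0, 0, 0, -1], [-0.04, 0.01, 0, 0, 0, 0, -1], [-0.05, 0.0, 0, 0, 0, 0, -1], [-0.05, 0.0, 0, 0, 0, 0, -1]] s 77.5 -> 84.5 y [ -1.58022446 -19.47069318]
```

```bash
sed -i 's/^for r in st\["plan"\]:/for r in ([] if "again" in sys.argv else st["plan"]):/' tr.py; python3 tr.py 7 1.0 0.7 again
```

```text
t 19.25 q [ -1.1 -13.2] fit [506.13  82.64  10.83   6.86] Fn 10.8 Ft -4.1 Fz 10.5 z 103.5 meas-cmd [-1.8 -0. ] res [-0.03  0.05  0.13  0.23  0.05 -0.28]
[[-0.05, -0.01, 0, 0, 0, 0, -1], [-0.04, 0.01, 0, 0, 0, 0, -1], [-0.05, 0.01, 0, 0, 0, 0, -1], [-0.04, 0.0, 0, 0, 0, 0, -1], [-0.05, 0.01, 0, 0, 0, 0, -1], [-0.04, 0.0, 0, 0, 0, 0, -1], [-0.05, 0.0, 0, 0, 0, 0, -1]] s 77.5 -> 84.5 y [ -1.58022446 -19.47069318]
```

Request:
{"fn": "jog_arm", "kwargs": {
  "plan": [
    [-0.05,-0.01,0,0,0,0,-1],
    [-0.04,0.01,0,0,0,0,-1],
    [-0.05,0.01,0,0,0,0,-1],
    [-0.04,0,0,0,0,0,-1],
    [-0.05,0.01,0,0,0,0,-1],
    [-0.04,0,0,0,0,0,-1],
    [-0.05,0,0,0,0,0,-1],
    [0,0,0,0,0,0,-1]
  ]
}}

```text
t: 20.05
tool_pos: [0.5078, 0.0636, 0.1036]
tool_rot: [-2.049, -2.378, 0.002]
contact_force: [-7.3, 1.3, 8.7]
opening: 0.025
grip_force: 51.2
```

```bash
python3 tr.py 7 1.0 0.8
```

```text
t 20.05 q [ -0.7 -19.6] fit [505.93  82.62  10.6    6.26] Fn 7.0 Ft -2.4 Fz 8.7 z 103.6 meas-cmd [-1.1  0.3] res [ 0.1   0.16  0.23  0.11 -0.2  -0.25]
[[-0.04, -0.0, 0, 0, 0, 0, -1], [-0.05, -0.01, 0, 0, 0, 0, -1], [-0.04, -0.0, 0, 0, 0, 0, -1], [-0.05, -0.01, 0, 0, 0, 0, -1], [-0.04, -0.01, 0, 0, 0, 0, -1], [-0.05, -0.01, 0, 0, 0, 0, -1], [-0.04, -0.01, 0, 0, 0, 0, -1]] s 84.6 -> 91.6 y [ -2.74671097 -25.46302092]
```

Request:
{"fn": "jog_arm", "kwargs": {
  "plan": [
    [-0.04,0,0,0,0,0,-1],
    [-0.05,-0.01,0,0,0,0,-1],
    [-0.04,0,0,0,0,0,-1],
    [-0.05,-0.01,0,0,0,0,-1],
    [-0.04,-0.01,0,0,0,0,-1],
    [-0.05,-0.01,0,0,0,0,-1],
    [-0.04,-0.01,0,0,0,0,-1],
    [0,0,0,0,0,0,-1]
  ]
}}

```text
t: 20.85
tool_pos: [0.508, 0.058, 0.1036]
tool_rot: [-2.049, -2.378, -0.001]
contact_force: [-6.1, 4.2, 8.1]
opening: 0.0247
grip_force: 51.1
```

```bash
python3 tr.py 7 1.0 0.9
```

```text
t 20.85 q [ -1.9 -25.8] fit [505.9   82.69  10.53   6.35] Fn 6.7 Ft -3.1 Fz 8.1 z 103.6 meas-cmd [-0.8  1. ] res [ 0.15  0.21  0.11 -0.16 -0.19 -0.13]
[[-0.04, -0.02, 0, 0, 0, 0, -1], [-0.04, -0.01, 0, 0, 0, 0, -1], [-0.04, -0.02, 0, 0, 0, 0, -1], [-0.05, -0.02, 0, 0, 0, 0, -1], [-0.04, -0.03, 0, 0, 0, 0, -1], [-0.05, -0.02, 0, 0, 0, 0, -1], [-0.05, -0.02, 0, 0, 0, 0, -1]] s 91.6 -> 98.6 y [ -5.73122263 -31.65548716]
```

Request:
{"fn": "jog_arm", "kwargs": {
  "plan": [
    [-0.04,-0.02,0,0,0,0,-1],
    [-0.04,-0.01,0,0,0,0,-1],
    [-0.04,-0.02,0,0,0,0,-1],
    [-0.05,-0.02,0,0,0,0,-1],
    [-0.04,-0.03,0,0,0,0,-1],
    [-0.05,-0.02,0,0,0,0,-1],
    [-0.05,-0.02,0,0,0,0,-1],
    [0,0,0,0,0,0,-1]
  ]
}}

```text
t: 21.65
tool_pos: [0.5065, 0.0514, 0.1037]
tool_rot: [-2.049, -2.378, -0.001]
contact_force: [-3.9, 4.0, 8.2]
opening: 0.0244
grip_force: 50.9
```

```bash
python3 tr.py 7 1.0 0.9
```

```text
t 21.65 q [ -5.  -31.9] fit [505.93  82.68  10.55   6.44] Fn 4.7 Ft -3.1 Fz 8.2 z 103.7 meas-cmd [-0.4  1. ] res [ 0.21  0.11 -0.16 -0.2  -0.15  0.07]
[[-0.05, -0.01, 0, 0, 0, 0, -1], [-0.05, -0.02, 0, 0, 0, 0, -1], [-0.06, -0.01, 0, 0, 0, 0, -1], [-0.05, -0.01, 0, 0, 0, 0, -1], [-0.05, -0.01, 0, 0, 0, 0, -1], [-0.06, -0.01, 0, 0, 0, 0, -1], [-0.05, -0.01, 0, 0, 0, 0, -1]] s 98.5 -> 105.5 y [ -7.67587568 -39.1094713 ]
```

Request:
{"fn": "jog_arm", "kwargs": {
  "plan": [
    [-0.05,-0.01,0,0,0,0,-1],
    [-0.05,-0.02,0,0,0,0,-1],
    [-0.06,-0.01,0,0,0,0,-1],
    [-0.05,-0.01,0,0,0,0,-1],
    [-0.05,-0.01,0,0,0,0,-1],
    [-0.06,-0.01,0,0,0,0,-1],
    [-0.05,-0.01,0,0,0,0,-1],
    [0,0,0,0,0,0,-1]
  ]
}}

```text
t: 22.45
tool_pos: [0.5055, 0.0436, 0.1036]
tool_rot: [-2.049, -2.378, 0.001]
contact_force: [-6.2, 2.0, 8.6]
opening: 0.0246
grip_force: 51.1
```

```bash
python3 tr.py 7 1.0 1.0
```

```text
t 22.45 q [ -6.8 -39.2] fit [505.89  82.66  10.52   6.27] Fn 6.1 Ft -2.4 Fz 8.6 z 103.6 meas-cmd [-0.8  0.7] res [ 0.12 -0.16 -0.18 -0.13  0.1  -0.08]
[[-0.05, 0.0, 0, 0, 0, 0, -1], [-0.06, 0.0, 0, 0, 0, 0, -1], [-0.05, 0.0, 0, 0, 0, 0, -1], [-0.05, 0.0, 0, 0, 0, 0, -1], [-0.05, 0.01, 0, 0, 0, 0, -1], [-0.05, -0.0, 0, 0, 0, 0, -1], [-0.05, 0.0, 0, 0, 0, 0, -1]] s 105.5 -> 112.5 y [ -7.86795652 -46.45355627]
```

Request:
{"fn": "jog_arm", "kwargs": {
  "plan": [
    [-0.05,0,0,0,0,0,-1],
    [-0.06,0,0,0,0,0,-1],
    [-0.05,0,0,0,0,0,-1],
    [-0.05,0,0,0,0,0,-1],
    [-0.05,0.01,0,0,0,0,-1],
    [-0.05,0,0,0,0,0,-1],
    [-0.05,0,0,0,0,0,-1],
    [0,0,0,0,0,0,-1]
  ]
}}

```text
t: 23.25
tool_pos: [0.5065, 0.0363, 0.1036]
tool_rot: [-2.049, -2.378, 0.002]
contact_force: [-8.0, 0.7, 8.5]
opening: 0.0246
grip_force: 51.3
```

```bash
python3 tr.py 7 1.0 0.9
```

```text
t 23.25 q [ -6.8 -46.4] fit [505.86  82.65  10.47   6.21] Fn 7.7 Ft -2.1 Fz 8.5 z 103.6 meas-cmd [-1.1  0.5] res [-0.13 -0.14 -0.1   0.14 -0.03 -0.16]
[[-0.05, -0.01, 0, 0, 0, 0, -1], [-0.05, 0.01, 0, 0, 0, 0, -1], [-0.05, -0.0, 0, 0, 0, 0, -1], [-0.05, -0.0, 0, 0, 0, 0, -1], [-0.05, 0.0, 0, 0, 0, 0, -1], [-0.05, 0.0, 0, 0, 0, 0, -1], [-0.05, 0.0, 0, 0, 0, 0, -1]] s 112.5 -> 119.5 y [ -7.86795652 -53.45355627]
```

Request:
{"fn": "jog_arm", "kwargs": {
  "plan": [
    [-0.05,-0.01,0,0,0,0,-1],
    [-0.05,0.01,0,0,0,0,-1],
    [-0.05,0,0,0,0,0,-1],
    [-0.05,0,0,0,0,0,-1],
    [-0.05,0,0,0,0,0,-1],
    [-0.05,0,0,0,0,0,-1],
    [-0.05,0,0,0,0,0,-1],
    [0,0,0,0,0,0,-1]
  ]
}}

```text
t: 24.05
tool_pos: [0.5078, 0.0293, 0.1036]
tool_rot: [-2.049, -2.378, 0.001]
contact_force: [-6.3, 2.3, 8.4]
opening: 0.0245
grip_force: 51.3
```

Request:
{"fn": "jog_arm", "kwargs": {
  "plan": [
    [0,-0.05,-0.1,0,0,0,-1],
    [0,0,-0.3,0,0,0,-1],
    [0,0,-0.3,0,0,0,-1],
    [0,0,-0.3,0,0,0,-1],
    [0,0,-0.25,0,0,0,-1],
    [0,0,0,0,0,0,-1],
    [0,0,0,0,0,0,-1]
  ]
}}

```text
t: 24.75
tool_pos: [0.5077, 0.0287, 0.1281]
tool_rot: [2.051, 2.38, 0.001]
contact_force: [1.2, 0.4, -3.9]
opening: 0.0245
grip_force: 49.6
```

Request:
{"fn": "jog_arm", "kwargs": {
  "plan": [
    [-0.4,-0.11,0,0,0,0,-1],
    [-0.7,-0.11,0,0,0,0,-1],
    [-0.7,-0.11,0,0,0,0,-1],
    [-0.7,-0.11,0,0,0,0,-1],
    [-0.7,-0.11,0,0,0,0,-1],
    [-0.7,-0.11,0,0,0,0,-1],
    [-0.5,-0.11,0,0,0,0,-1],
    [-0.2,-0.11,0,0,0,0,-1]
  ]
}}

```text
t: 25.55
tool_pos: [0.5036, -0.0662, 0.1279]
tool_rot: [-2.052, -2.378, 0.0]
contact_force: [0.4, 0.2, -5.5]
opening: 0.0252
grip_force: 49.6
```

Request:
{"fn": "jog_arm", "kwargs": {
  "plan": [
    [0,0,0,0,0,0,-1],
    [0,0,0,0,0,0,-1],
    [0,0,0,0,0,0,-1]
  ]
}}

```text
t: 25.85
tool_pos: [0.5035, -0.0645, 0.1277]
tool_rot: [-2.05, -2.38, 0.001]
contact_force: [0.3, 0.2, -5.0]
opening: 0.025
grip_force: 49.6
```

```bash
python3 - <<'E'
from station import ctrl
import cv2
im,d=ctrl.get_image("scene"); v,u=230,283
a=im[v-30:v+30,u-40:u+40,::-1]; cv2.imwrite("pics/ret.png",cv2.resize(a,None,fx=8,fy=8,interpolation=cv2.INTER_CUBIC))
o=ctrl.get_obs();print(o["tool_pos"],o["contact_force"])
E
```

```text
[ 0.50353588 -0.06442576  0.12775751] [-0.28938773 -0.8785731  -5.03635448]
```

View pics/ret.png

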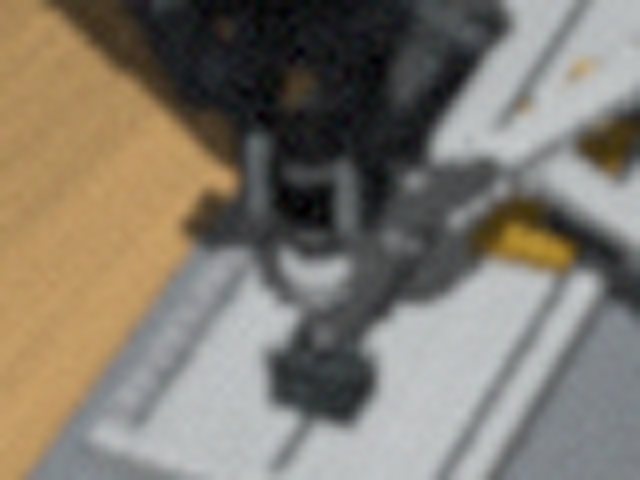

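Request:
{"fn": "jog_arm", "kwargs": {
  "plan": [
    [-0.04,0,0.2,0,0,0,-1],
    [0,0,0.2,0,0,0,-1],
    [0,0,0.2,0,0,0,-1],
    [0,0,0.1,0,0,0,-1],
    [0,0,0,0,0,0,-1],
    [0,0,0,0,0,0,-1]
  ]
}}

```text
t: 26.5
tool_pos: [0.5039, -0.0656, 0.1142]
tool_rot: [-2.051, -2.38, -0.0]
contact_force: [-1.0, 1.8, -1.3]
opening: 0.0248
grip_force: 50.1
```

Request:
{"fn": "jog_arm", "kwargs": {
  "plan": [
    [0,0,0.02,0,0,0,-1],
    [0,0,0,0,0,0,-1],
    [0,0,0,0,0,0,1],
    [0,0,0,0,0,0,1],
    [0,0,0,0,0,0,1],
    [0,0,0,0,0,0,1],
    [0,0,0,0,0,0,1],
    [0,0,0,0,0,0,1]
  ]
}}

```text
t: 27.3
tool_pos: [0.5039, -0.0657, 0.1135]
tool_rot: [2.051, 2.38, 0.0]
contact_force: [-0.4, 1.0, -0.3]
opening: 0.0851
grip_force: 0.0
```

Request:
{"fn": "jog_arm", "kwargs": {
  "plan": [
    [0,0,0,0,0,0,1],
    [0,0,0,0,0,0,1],
    [0,0,-0.4,0,0,0,1],
    [0,0,-1,0,0,0,1],
    [0,0,-1,0,0,0,1],
    [0,0,-1,0,0,0,1],
    [0,0,-1,0,0,0,1],
    [0,0,0,0,0,0,1]
  ]
}}

```text
t: 28.1
tool_pos: [0.5059, -0.0662, 0.2057]
tool_rot: [2.046, 2.375, 0.005]
contact_force: [0.9, -0.3, -0.1]
opening: 0.0856
grip_force: 0.0
```

```bash
python3 - <<'E'
from station import ctrl
from h import *
im,d=ctrl.get_image("scene");c=ctrl.camera_info("scene");w=world(d,c).reshape(-1,3)
k=(abs(w[:,0]-.507)<.03)&(abs(w[:,1]+.068)<.03);s=w[k]
b=s[(s[:,2]>.11)&(s[:,2]<.17)];print(len(b),b.mean(0),b[:,2].max())
for lo,up in((.1525,.1625),(.1375,.1525),(.1175,.1375)):
    q=s[(s[:,2]>lo)&(s[:,2]<up)];print(len(q),q.mean(0))
print(ctrl.get_obs()["tool_pos"],ctrl.get_obs()["contact_force"],ctrl.get_obs()["opening"])
E
```

```text
151 [ 0.50947609 -0.07295158  0.13900894] 0.16066035952081337
43 [ 0.50777634 -0.07028894  0.15626405]
40 [ 0.50969961 -0.07369694  0.14460637]
55 [ 0.51026856 -0.07413933  0.12740153]
[ 0.50495262 -0.06594843  0.20359243] [ 0.09824299 -0.23752069 -0.26907547] 0.08539516202161697
```

```bash
python3 -c "
from station import ctrl
print(ctrl.finish_job())"
```

```text
the job is handed in; nothing more can be done
None
```

I traced the template's front edge to about 3 mm short of its right end, with 3–11 N on the brass at every check. The pin is back in its rest, the grip is released, and the job was handed in at about 28 s (no verdict was returned).

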